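Crank a circuit board clamp shut

ROBOT

A 6-joint arm with a two-finger parallel gripper is mounted at the origin on the work surface. World frame = base frame: x ahead of the robot, y to its left, z up, the work surface at z = 0. Lengths are in m, angles in degrees, forces in N, time in s.
With the tool pointing down it reaches from about 0.325 to 0.85 m from the base axis. Payload 15.5 kg.
Tool frame: the origin (TCP) lies at the very end of the fingers, on their centre line; the grasp point (between the pads) lies arm.grip_depth behind it (arm.grip_depth is the distance from the TCP to the grasp point, in m); z points along the fingers, y is the direction in which the jaws open and shut (so a half turn about z gives the same grasp; the last joint's range is limited). The gripper opens to 91 mm and grips with 3 to 60 N. Pads are 32 mm wide; open, the fingers measure 118 mm over their backs; the gripper's body (76 mm by 178 mm) begins 60 mm behind the grasp point.
Start: joints at [-81.618, 28.281, 77.091, -0, 74.628, -5.472], TCP at [0.15, -0.607, 0.214] pointing down, gripper open.
Joint ranges: [-166.48, 166.48], [-47.26, 123.95], [12.59, 153.08], [-70.14, 250.14], [6.76, 159.57], [-176.63, 176.63]. Speed limits (degrees/s): [108.29, 108.29, 147.25, 172.46, 172.46, 172.46].

INTERFACE

Orientations are given as a 3x3 rotation matrix whose columns are the frame's x, y, z axes.
In Python, from rig import arm gives the robot as it stands. Calls block until the motion is done:
- arm.move_to(position, orientation): joint-space move of the TCP to a pose.
- arm.move_l(position, orientation=None, feed=0.15): straight line of the TCP; orientation=None keeps the orientation; feed is the mean speed in m/s.
- arm.move_joints(angles): joint-space move.
- arm.grip(opening): finger opening in m; the grip force is fixed at half the most; returns when the fingers have stopped.
- arm.sleep(seconds).
- arm.solve_ik(position, orientation): joint angles nearest the present ones, or None.
- arm.snapshot(name): name is "scene" or "top" or "wrist"; returns the picture (400x640x3 uint8, red, green, blue); there is no depth.
- arm.get_calibration(name): a dict with "intrinsics" (3x3 intrinsics, pixels), "cam_to_world" (4x4, takes a point from camera to world coordinates). Camera axes: x right, y down, z forward; pixel columns grow to the right and rows downward; lengths in m; the calibration is good to about 2 mm. A picture is of the moment at which its call begins: read the wrist's pose just before it. get_calibration takes no time and is no camera call; for the wrist camera it gives the pose at the moment of the call.
A pose or a line that the arm cannot do raises arm.Unreachable and nothing moves.
- arm.sign_off(): hands the job in, once; it reports no verdict.
Readings, each from a call of its own:
- arm.current_t(): time.
- arm.current_joint_positions(): joint angles.
- arm.current_dq(): joint speeds.
- arm.current_tau(): joint torques, N m.
- arm.current_ee_pos(): TCP position.
- arm.current_tool_rot(): TCP orientation.
- arm.current_force(): force on the tool from outside, world axes, zero at the start.
- arm.current_torque(): the same for the moment, N m.
- arm.current_width(): finger opening in m.
Only numpy, scipy, OpenCV 4.12 (cv2) and the standard library are available. Lean on these libraries where they do the work, as an engineer would, in place of code of your own. Each camera call takes 0.05 s, during which the arm holds its last target. There are 200 camera calls.

TASK

Pick up the loose crank with the red knob, push its square socket fully home onto the brass square stub down inside the round collar of the board clamp, and only then turn it clockwise (seen from above) until the clamp's sliding jaw comes up against the green circuit board. Let go and leave the crank standing on the stub; leave the blue-knobbed crank standing where it is.

Things in the scene. Friction and masses are not known exactly. Their poses are not given: they have to be found in the camera images.
- red_crank_grip (a point): Red-knobbed loose crank, upright, 0.2 to 0.35 kg. Point: on hub axis, 66 mm above its foot, grasp here: level arm 14 wide x 16 mm tall, x -28 to 72 mm; x along arm to knob (20 mm thick, at x 62, top 38 above), z up. Under it a 14 mm neck, then a 34 mm square hub 33 mm tall. Socket in its underside: 20 mm square, sides along x and y, 28 deep, mouth flared to 27 mm. Fits the stub four ways.
- spindle_seat (a point): Clamp's seat, 45 mm above desk, where the crank's foot rests: its grasp point is then 66 mm above. z up; x, y along the sides of the brass stub, turning with it. Stub 16 mm square, 16 tall plus cone to 22 mm, in a dark collar (inside 72, outside 84, rim 25 mm above seat). Socket play 2 mm and 0.3 rad each way. Fixed clamp bed, 120 wide, reaches 215 mm away from the robot, below the rim.
- spindle (a joint): Turn of the spindle (stub), rad, clockwise from above is positive: 0 open, hard stop at 1.0, where the jaw meets the board; starts at 0 to 0.25. The jaw, a dark block on rails, slides 12 mm per rad away from the collar towards the green board. Friction of 0.08 N m holds it where it is left.
- blue_crank_grip (a point): Crank with the BLUE knob, loose, same size and arm as the red one but with a round dark hub: it does not fit, leave it standing. Point and axes as for the red crank.
Mind the look-alikes: they are no part of the job. What is shaped like the part that bears red_crank_grip but pink or purple is not meant.

How it is judged:
By the outcome, as a careful person would: the job done as asked, in the order asked, and still so for the second after the job is handed in, with the robot touching nothing.
It also fails if it takes over 48 s, if anything falls off the work surface, if the arm or the gripper's body presses on something with over 40 N, if the wrist force passes 120 N, or if a joint passes its speed limit or range.

## Working session

There is one attempt and no reset: what is moved stays moved. The work goes in short steps, each a Python script; the robot and the scene stay as the last script left them, time stands still between calls to the robot, and variables do not carry over. Pictures are saved under pics/ and viewed, about 8 in all and at most 12, crops included, and the job is handed in when it is done.

```bash
mkdir -p pics; python3 - <<'E'
from rig import arm
import cv2, numpy as np
a=arm.snapshot("scene");b=arm.snapshot("top")
cv2.imwrite("pics/scene.png",a[:,:,::-1]);cv2.imwrite("pics/top.png",b[:,:,::-1])
for n in("scene","top","wrist"):
  c=arm.get_calibration(n);print(n,np.round(c["intrinsics"],1).tolist(),np.round(c["cam_to_world"],3).tolist())
print(arm.grip_depth,arm.current_t(),np.round(arm.current_tool_rot(),3).tolist())
E
cat > h.py <<'E'
from rig import arm
import cv2, numpy as np
def ray(cal,u,v,z):
    K=np.array(cal["intrinsics"]);T=np.array(cal["cam_to_world"])
    d=T[:3,:3]@np.linalg.solve(K,[u,v,1]);o=T[:3,3]
    return o+d*(z-o[2])/d[2]
def proj(cal,p):
    K=np.array(cal["intrinsics"]);T=np.array(cal["cam_to_world"])
    q=K@(T[:3,:3].T@(np.array(p)-T[:3,3]));return q[:2]/q[2]
def down(yaw):  # tool pointing down, tool y (jaw) at yaw deg+90 -> tool x at yaw
    c,s=np.cos(np.radians(yaw)),np.sin(np.radians(yaw))
    return np.array([[c,s,0],[s,-c,0],[0,0,-1.]])
E
```

```text
scene [[386.5, 0.0, 319.9], [0.0, 386.5, 191.9], [0.0, 0.0, 1.0]] [[0.592, 0.56, -0.58, 1.032], [0.806, -0.428, 0.409, -0.442], [-0.019, -0.71, -0.704, 0.716], [0.0, 0.0, 0.0, 1.0]]
top [[424.2, 0.0, 315.2], [0.0, 424.2, 198.2], [0.0, 0.0, 1.0]] [[-0.014, -0.996, 0.086, 0.442], [-1.0, 0.013, -0.014, -0.048], [0.013, -0.086, -0.996, 0.922], [0.0, 0.0, 0.0, 1.0]]
wrist [[334.8, 0.0, 319.6], [0.0, 334.8, 201.6], [0.0, 0.0, 1.0]] [[0.238, -0.933, -0.269, 0.226], [-0.971, -0.229, -0.066, -0.586], [-0.0, 0.277, -0.961, 0.384], [0.0, 0.0, 0.0, 1.0]]
0.0188 0.1 [[0.971, 0.239, -0.0], [0.239, -0.971, 0.001], [0.0, -0.001, -1.0]]
```

View pics/scene.png

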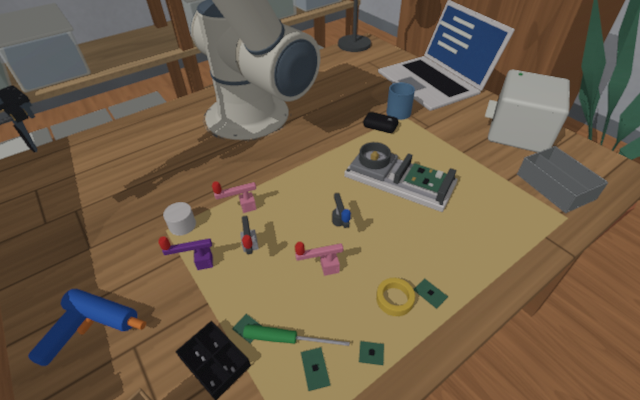

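View pics/top.png

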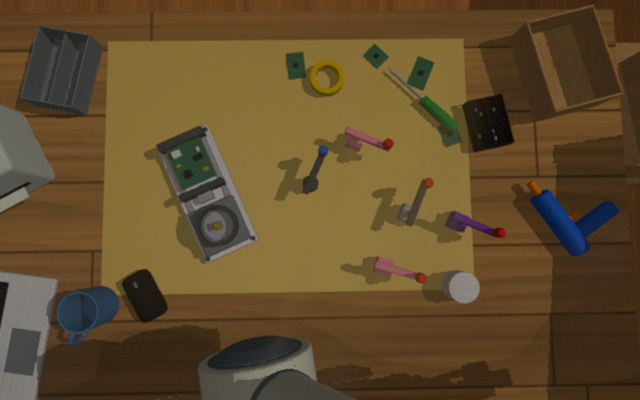

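The scene has six cranks. In the top view:
- **Grey arm, grey square hub, red knob** at (429,183), arm end near (411,222). This fits the description.
- **Pink** at (370,139) and (400,271), and **purple** at (475,224). These are look-alikes.
- **Blue knob** at (322,150). To be left alone.

The clamp collar is at (216,225), with the board towards (190,160). I'll confirm the choice in an enlarged crop.

```bash
python3 - <<'E'
from h import *
b=cv2.imread("pics/top.png")
f=lambda r:cv2.resize(b[r[1]:r[1]+70,r[0]:r[0]+70],(400,400),interpolation=cv2.INTER_CUBIC)
cv2.imwrite("pics/crop1.png",np.hstack([f((380,165)),f((182,190))]))
c=arm.get_calibration("top")
for n,u,v,z in[("knob",429,183,.104),("armend",411,222,.074),("collar",216,225,.07),("pinkA",355,139,.074),("purple",455,222,.074),("blue",311,185,.074)]:print(n,ray(c,u,v,z).round(3))
E
```

```text
knob [ 0.539 -0.282  0.104]
armend [ 0.465 -0.251  0.074]
collar [0.464 0.139 0.07 ]
pinkA [ 0.635 -0.142  0.074]
purple [ 0.464 -0.34   0.074]
blue [ 0.542 -0.052  0.074]
```

View pics/crop1.png

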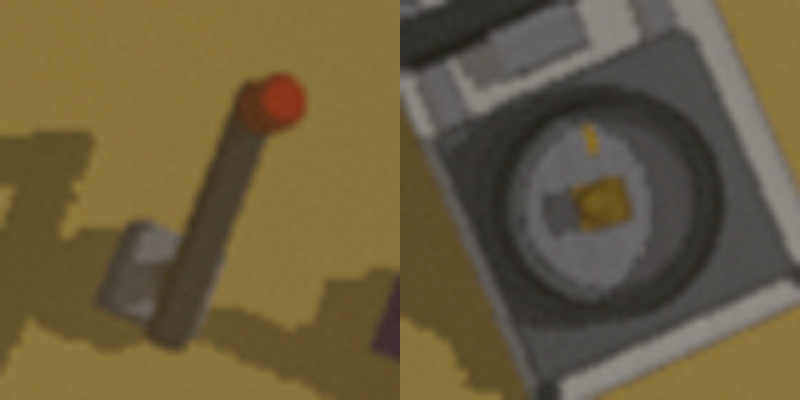

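Crop: left shows the grey arm with a red knob and a grey square hub, so this is the crank meant. Right shows the brass square stub inside the dark collar. I'll look at the collar first, then at the crank, from close by with the wrist camera.

```bash
python3 - <<'E'
from h import *
import json
cals={}
for n,p,y in[("w_col",(0.464,0.139,0.22),-22.7),("w_crank",(0.495,-0.262,0.25),-22.7)]:
    q=arm.solve_ik(p,down(y)); print(n,np.round(q,1))
    arm.move_to(p,down(y))
    c=arm.get_calibration("wrist");im=arm.snapshot("wrist")
    cv2.imwrite(f"pics/{n}.png",im[:,:,::-1])
    cals[n]={k:np.array(v).tolist() for k,v in c.items()}
    print(arm.current_t(),np.round(arm.current_ee_pos(),4))
json.dump(cals,open("cals.json","w"))
E
```

```text
w_col [  9.6  16.6  95.9  -0.   67.5 122.3]
3.0 [0.4642 0.1386 0.22  ]
w_crank [-34.   21.1  83.5  -0.   75.4  78.7]
4.5417 [ 0.4953 -0.2609  0.25  ]
```

View pics/w_col.png

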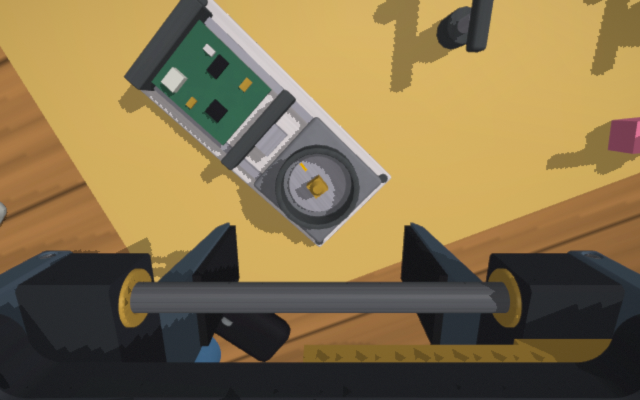

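View pics/w_crank.png

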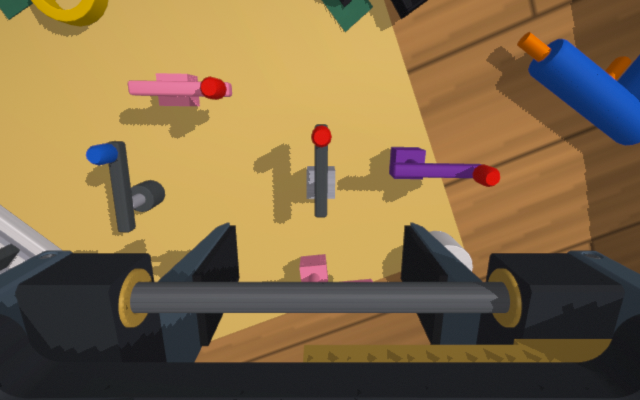

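The collar picture shows the collar at (317,186), with the brass stub at (317,185) and a painted tick at (303,167). The crank picture shows the red crank's arm running from (321,216) to the knob at (321,136), with the hub below it. Next I'll rectify both onto planes at the right heights and measure.

```bash
cat >> h.py <<'E'
def rect(im,cal,cx,cy,z,half,mm=0.0005):
    # warp plane z to metric map: col -> +x world, row -> -y... (row up = +y)
    n=int(2*half/mm); W=[(cx-half,cy+half,z),(cx+half,cy+half,z),(cx+half,cy-half,z),(cx-half,cy-half,z)]
    H=cv2.getPerspectiveTransform(np.float32([proj(cal,w) for w in W]),np.float32([[0,0],[n,0],[n,n],[0,n]]))
    return cv2.warpPerspective(im,H,(n,n),flags=cv2.INTER_CUBIC)
E
python3 - <<'E'
from h import *
import json
C=json.load(open("cals.json"))
im=cv2.imread("pics/w_col.png");c=C["w_col"]
b=rect(im,c,.464,.139,.061,.05)
h=cv2.cvtColor(b,cv2.COLOR_BGR2HSV)
m=cv2.inRange(h,(12,120,50),(32,255,255))
for k in cv2.findContours(m,0,2)[0]:
    if cv2.contourArea(k)>60:
        r=cv2.minAreaRect(k);print("brass",cv2.contourArea(k),(.414+r[0][0]*.0005,.189-r[0][1]*.0005),np.array(r[1])*.5,"ang world",-r[2])
# collar outer/inner dark ring: rectify at rim height .07
b2=rect(im,c,.464,.139,.070,.06)
g=cv2.cvtColor(b2,cv2.COLOR_BGR2GRAY)
im2=cv2.imread("pics/w_crank.png");c2=C["w_crank"]
d=rect(im2,c2,.5,-.265,.074,.07)
h2=cv2.cvtColor(d,cv2.COLOR_BGR2HSV)
dark=cv2.inRange(h2,(0,0,0),(180,90,85))
for k in cv2.findContours(dark,0,2)[0]:
    if cv2.contourArea(k)>600:
        r=cv2.minAreaRect(k);print("arm",cv2.contourArea(k),(.43+r[0][0]*.0005,-.195-r[0][1]*.0005),np.array(r[1])*.5,-r[2]); print([( .43+p[0]*.0005,-.195-p[1]*.0005) for p in cv2.boxPoints(r)])
red=cv2.inRange(im2,(0,0,150),(70,70,255))
n,_,st,ce=cv2.connectedComponentsWithStats(red)
for s,e in zip(st[1:],ce[1:]):
    if s[4]>60: print("red",s,e,ray(c2,*e,.1))
cv2.imwrite("pics/rect.png",np.hstack([cv2.resize(x,(390,390)) for x in(b,d)]))
E
```

```text
brass 401.5 (0.5025, 0.09425) [ 9.5 22. ] ang world -90.0
brass 2229.0 (0.425, 0.11475) [22.  50.5] ang world -0.0
brass 87.0 (0.48954412841796874, 0.14807352447509764) [3.03169537 9.33762169] ang world -75.96376037597656
brass 1099.5 (0.46546923065185547, 0.14319615936279295) [17.32189178 17.49730682] ang world -74.74488067626953
brass 1205.0 (0.43274999999999997, 0.181) [16.  37.5] ang world -90.0
arm 3588.5 (0.49550453186035154, -0.2596564178466797) [75.88436127 13.60267544] -23.80594253540039
[(np.float32(0.45804527), np.float32(-0.2505641)), (np.float32(0.46353585), np.float32(-0.23811877)), (np.float32(0.5329638), np.float32(-0.26874873)), (np.float32(0.5274732), np.float32(-0.28119406))]
red [200  77  26  19 373] [212.46112601  86.28954424] [ 0.62067404 -0.20613738  0.1       ]
red [314 126  17  19 264] [322.08333333 135.48484848] [ 0.54188031 -0.28080519  0.1       ]
red [486 165  14  21 216] [492.22222222 175.80555556] [ 0.44227466 -0.41866718  0.1       ]
```

View pics/rect.png

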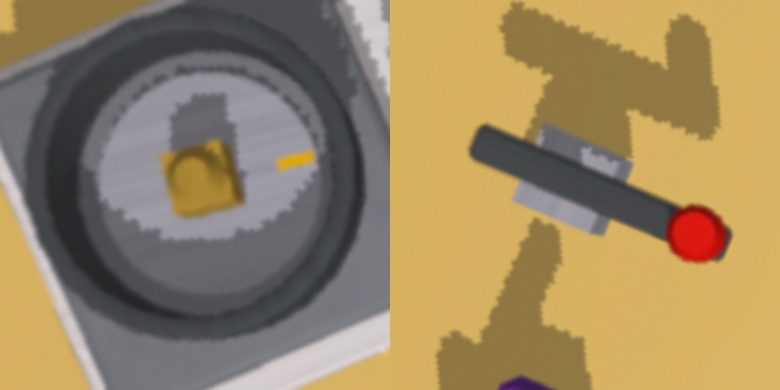

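```bash
python3 - <<'E'
from h import *
import json
C=json.load(open("cals.json"))
for n,f,(x0,y0,x1,y1),c in[("top","top",(205,215,232,238),arm.get_calibration("top")),("scene","scene",(362,146,388,166),arm.get_calibration("scene")),("wrist","w_col",(300,170,335,200),C["w_col"])]:
    im=cv2.imread(f"pics/{f}.png");h=cv2.cvtColor(im,cv2.COLOR_BGR2HSV)
    m=cv2.inRange(h,(12,110,40),(32,255,255))[y0:y1,x0:x1]
    k,_,st,ce=cv2.connectedComponentsWithStats(m)
    for s,e in zip(st[1:],ce[1:]):
        if s[4]>=4: print(n,s[4],e+[x0,y0],ray(c,*(e+[x0,y0]),.059).round(4))
c=C["w_col"]
print("wrist cam",np.round(c["cam_to_world"],4).tolist())
t=arm.get_calibration("top");w=C["w_crank"]
for n,p in[("collar stub",(.465,.143,.061)),("red knob",(.542,-.281,.102))]:
    print(n,"top",proj(t,p).round(1),"scene",proj(arm.get_calibration("scene"),p).round(1))
E
```

```text
top 66 [216.90909091 225.04545455] [0.4643 0.1399 0.059 ]
scene 50 [374.12 155.52] [0.4673 0.136  0.059 ]
wrist 284 [317.00352113 186.28521127] [0.4652 0.1433 0.059 ]
wrist cam [[-0.3875, -0.886, -0.2548, 0.537], [-0.9219, 0.3724, 0.107, 0.1102], [0.0001, 0.2764, -0.9611, 0.3901], [0.0, 0.0, 0.0, 1.0]]
collar stub top [215.2 224.7] scene [375.5 153.5]
red knob top [428.3 181.8] scene [246.5 237.9]
```

Top and wrist disagree on the collar's y by about 4 mm. A second wrist look with the tool turned half round should cancel any hand-eye bias.

```bash
python3 - <<'E'
from h import *
import json
p=(0.464,0.141,0.22)
arm.move_to(p,down(157.3)); arm.sleep(.2)
c=arm.get_calibration("wrist");im=arm.snapshot("wrist")
cv2.imwrite("pics/w_col2.png",im[:,:,::-1])
C=json.load(open("cals.json"));C["w_col2"]={k:np.array(v).tolist() for k,v in c.items()};json.dump(C,open("cals.json","w"))
print(arm.current_t(),arm.current_joint_positions().round(1) if hasattr(arm.current_joint_positions(),'round') else arm.current_joint_positions())
outs=[]
for n in("w_col","w_col2"):
    b=rect(cv2.imread(f"pics/{n}.png"),C[n],.464,.141,.061,.05)
    h=cv2.cvtColor(b,cv2.COLOR_BGR2HSV); m=cv2.inRange(h,(12,110,40),(32,255,255))
    for k in cv2.findContours(m,0,2)[0]:
        r=cv2.minAreaRect(k);x,y=.414+r[0][0]*.0005,.191-r[0][1]*.0005
        if cv2.contourArea(k)>60 and np.hypot(x-.464,y-.141)<.03: print(n,cv2.contourArea(k),round(x,4),round(y,4),np.array(r[1])*.5,-r[2])
    outs.append(cv2.resize(b,(390,390)))
cv2.imwrite("pics/rect2.png",np.hstack(outs))
E
```

```text
6.9167 [  9.8  16.7  95.8  -0.   67.6 -57.4]
w_col 92.5 0.4896 0.1481 [3.20126128 9.47222519] -74.74488067626953
w_col 1129.5 0.4655 0.1432 [17.58548737 17.76362991] -75.25643920898438
w_col2 91.5 0.4828 0.1508 [3.15296316 9.7014246 ] -75.96376037597656
w_col2 1089.5 0.4625 0.1442 [17.16469193 17.48021889] -75.3791275024414
```

View pics/rect2.png

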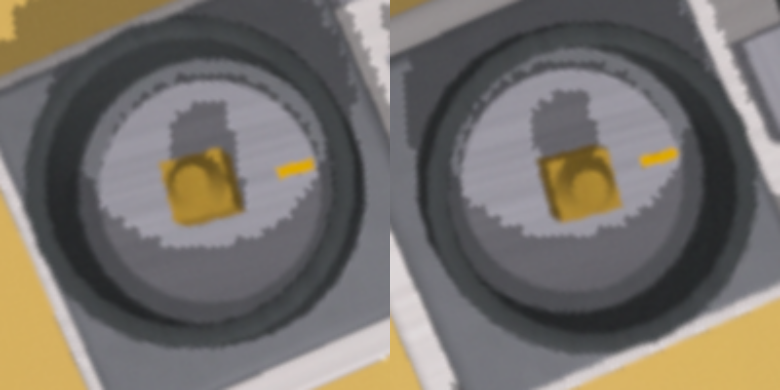

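The two opposite wrist views agree to about ±1.5 mm: stub centre (0.464, 0.1437), sides at +15°. The crank's hub axis is at (0.486, −0.2555) with yaw −23.8°. The knob sits 90 mm from the arm end, as specified. Now the grasp, with the tool flipped so the camera is away from the knob and the last joint has room to turn.

```bash
python3 - <<'E'
from h import *
g=arm.grip_depth
R=down(156.2);x,y=.486,-.2555
arm.grip(.05)
arm.move_to((x,y,.16),R)
arm.sleep(.1)
f0=np.array(arm.current_force())
arm.move_l((x,y,.066-g),feed=.12)
print("pre",np.round(arm.current_force(),2))
arm.grip(.0)
print("w",arm.current_width(),np.round(arm.current_force(),2))
arm.move_l((x,y,.12),feed=.12); arm.sleep(.2)
im=arm.snapshot("wrist");cv2.imwrite("pics/held.png",im[:,:,::-1])
print(arm.current_t(),arm.current_width(),f0.round(2),np.round(arm.current_force(),2),np.round(arm.current_torque(),3))
E
```

```text
pre [ 0.77 -0.52 -0.24]
w 0.01417696208282178 [-1.48 -1.06 -1.2 ]
12.025 0.013942189761879433 [-0.19  0.4   0.37] [-0.01 -0.12 -3.59] [ 0.064 -0.227 -0.024]
```

View pics/held.png

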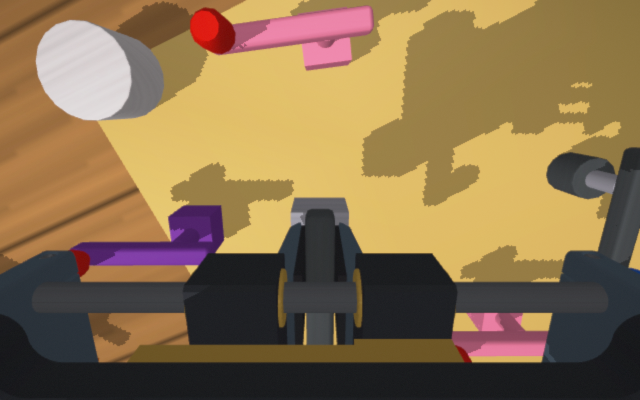

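The crank is held square in the jaws, at 14 mm width and about 3.3 N load. The arm's near end is at (320,210). I'll use that end to check the grip position along the arm, then carry the crank over the stub.

```bash
python3 - <<'E'
from h import *
c=arm.get_calibration("wrist");p=np.array(arm.current_ee_pos());R=np.array(arm.current_tool_rot())
for v in(207,209,212):
    print("end in tool x,y:",(R.T@(ray(c,320,v,p[2]+.0188+.008)-p))[:2].round(4))
sx,sy=.464,.1437
arm.move_l((p[0],p[1],.21),feed=.2)
Rp=down(195)
arm.move_to((sx,sy,.21),Rp); arm.sleep(.2)
print(arm.current_t(),np.round(arm.current_joint_positions(),1),np.round(arm.current_ee_pos(),4),np.round(arm.current_force(),2),np.round(arm.current_torque(),3),arm.current_width())
im=arm.snapshot("scene");cv2.imwrite("pics/s2.png",cv2.resize(im[80:230,280:480,::-1],(800,600),interpolation=cv2.INTER_CUBIC))
E
```

```text
end in tool x,y: [0.0349 0.0021]
end in tool x,y: [0.034  0.0021]
end in tool x,y: [0.0326 0.0021]
14.3083 [ 10.1  17.4  96.5  -0.   66.1 -94.8] [0.4643 0.143  0.21  ] [ 0.04  0.07 -2.72] [ 0.127 -0.137 -0.016] 0.013814958385325643
```

The 33 mm reading fits the bottom edge of the visible end face: parallax adds 5 mm to the expected 28 mm. The grip is therefore on the hub axis. I'll lower it in steps while watching the force.

```bash
python3 - <<'E'
from h import *
sx,sy=.464,.1437
arm.move_l((sx,sy,.122),feed=.12)
f0=np.array(arm.current_force());print("f0",f0.round(2))
z=.122
while z>.0925:
    z-=.0033
    arm.move_l((sx,sy,z),feed=.03)
    f=np.array(arm.current_force())-f0
    print(round(z,4),np.round(arm.current_ee_pos(),4),f.round(2),np.round(arm.current_torque(),3))
    if f[2]>12 or np.hypot(*f[:2])>15: print("STOP");break
print(arm.current_t(),arm.current_width())
E
```

```text
f0 [ 0.43  0.57 -3.32]
0.1187 [0.4641 0.1437 0.1189] [-0.11  0.1  -0.28] [ 0.125 -0.092 -0.011]
0.1154 [0.4639 0.1437 0.1153] [-1.57 -1.16  0.46] [ 0.124 -0.15  -0.011]
0.1121 [0.4638 0.1437 0.1119] [-0.11  0.21 -0.34] [ 0.033 -0.161 -0.056]
0.1088 [0.4639 0.1437 0.1086] [-0.52 -0.39  0.68] [ 0.082 -0.085  0.004]
0.1055 [0.4639 0.1437 0.1053] [-0.19 -0.7   0.13] [ 0.12  -0.067 -0.005]
0.1022 [0.4638 0.1437 0.102 ] [ 0.32 -0.55  0.7 ] [ 0.079 -0.113 -0.002]
0.0989 [0.4639 0.1437 0.0987] [-0.25 -0.71  0.31] [ 0.128 -0.155  0.002]
0.0956 [0.4639 0.1437 0.0954] [-0.58 -1.61 -0.13] [ 0.113 -0.185  0.003]
0.0923 [0.464  0.1437 0.0922] [-0.01 -0.42 -0.11] [ 0.127 -0.134 -0.031]
17.5667 0.013966633595202655
```

It went in freely. Now I'll press gently until the foot meets the seat.

```bash
python3 - <<'E'
from h import *
z=.0922
while z>.087:
    z-=.0005
    arm.move_l((.464,.1437,z),feed=.02)
    arm.sleep(.05)
    f=np.mean([arm.current_force() for _ in range(3)],0)
    print(round(z,4),np.round(arm.current_ee_pos(),4),f.round(2))
    if f[2]>3: break
print(arm.current_t(),np.round(arm.current_torque(),3))
E
```

```text
0.0917 [0.464  0.1437 0.092 ] [-1.34 -1.3   4.75]
17.8667 [-0.001  0.17   0.002]
```

The foot is seated at z ≈ 0.092 (0.0922 expected). Now I'll turn it clockwise, watching the torque about z.

```bash
python3 - <<'E'
from h import *
yaw=195.;P=(.464,.1437,.0918)
while yaw>195-92:
    yaw-=4 if yaw>195-36 else 2.5
    arm.move_to(P,down(yaw))
    arm.sleep(.04)
    t=np.mean([arm.current_torque() for _ in range(3)],0);f=np.array(arm.current_force())
    R=np.array(arm.current_tool_rot());ya=np.degrees(np.arctan2(R[1,0],R[0,0]))%360
    print(yaw,ya.round(2),t.round(3),f.round(1),arm.current_ee_pos()[2].round(4),round(arm.current_t(),2))
    if abs(t[2])>.55 or np.linalg.norm(f)>25: print("STOP");break
im=arm.snapshot("top");cv2.imwrite("pics/t3.png",im[:,:,::-1])
E
```

```text
191.0 191.12 [0.051 0.149 0.013] [-1.6 -0.7  4.9] 0.092 18.16
187.0 187.1 [-0.072  0.018 -0.089] [-1.4 -1.   5.4] 0.092 18.45
183.0 183.16 [-0.171 -0.119 -0.092] [ 0.1 -1.4  5.8] 0.092 18.74
179.0 179.17 [-0.439 -0.189 -0.078] [ 0.6 -2.1  6.1] 0.092 19.03
175.0 175.17 [-0.523 -0.303 -0.091] [ 0.4 -3.9  4.7] 0.092 19.32
171.0 171.17 [-0.695 -0.387 -0.076] [ 1.1 -3.7  5.3] 0.092 19.62
167.0 167.17 [-0.795 -0.472 -0.047] [ 0.9 -5.2  5.9] 0.092 19.91
163.0 163.17 [-0.969 -0.455 -0.078] [ 1.8 -5.1  5.1] 0.092 20.2
159.0 159.18 [-1.042 -0.525 -0.017] [ 1.8 -4.5  5.5] 0.092 20.49
156.5 156.68 [-1.116 -0.493 -0.055] [ 1.6 -6.5  5.2] 0.092 20.78
154.0 154.18 [-1.245 -0.535 -0.04 ] [ 1.2 -5.9  4.7] 0.092 21.07
151.5 151.68 [-1.249 -0.566 -0.018] [ 2.6 -6.7  5.8] 0.092 21.37
149.0 149.18 [-1.343 -0.575  0.016] [ 1.5 -7.2  6.5] 0.092 21.66
146.5 146.68 [-1.397 -0.566 -0.018] [ 1.6 -7.4  5.9] 0.092 21.95
144.0 144.19 [-1.437 -0.598 -0.047] [ 1.5 -7.1  6.3] 0.092 22.24
141.5 141.69 [-1.596e+00 -5.950e-01  1.000e-03] [ 2.3 -7.1  4.6] 0.092 22.53
139.0 139.2 [-1.654 -0.605  0.072] [ 2.8 -8.   5.2] 0.092 22.82
136.5 136.7 [-2.14  -0.689  0.128] [  1.6 -10.8   5.8] 0.092 23.12
134.0 134.21 [-2.548 -0.648  0.218] [  2.5 -12.3   5.7] 0.092 23.41
131.5 131.72 [-2.753 -0.587  0.215] [  2.8 -13.2   8.4] 0.0921 23.7
129.0 129.22 [-2.891 -0.486  0.233] [  2.4 -14.5   9.3] 0.0921 23.99
126.5 126.72 [-2.994 -0.284  0.251] [  1.5 -15.1  11.2] 0.0921 24.28
124.0 124.22 [-3.117 -0.093  0.256] [  0.  -15.1  11. ] 0.0921 24.57
121.5 121.72 [-3.051 -0.079  0.307] [ -0.6 -14.   13.8] 0.0921 24.87
119.0 119.24 [-3.07  -0.089  0.468] [ -0.4 -15.5  13. ] 0.0922 25.16
116.5 116.74 [-2.877 -0.05   0.56 ] [ -0.4 -14.4  13. ] 0.0922 25.45
STOP
```

```bash
python3 - <<'E'
from h import *
c=arm.get_calibration("wrist");w=arm.snapshot("wrist");t=cv2.imread("pics/t3.png")
cv2.imwrite("pics/chk.png",np.hstack([cv2.resize(t[110:280,140:280],(330,400),interpolation=cv2.INTER_CUBIC),cv2.resize(w[80:300,160:480,::-1],(470,400))]))
E
```

```text
(no output)
```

View pics/chk.png

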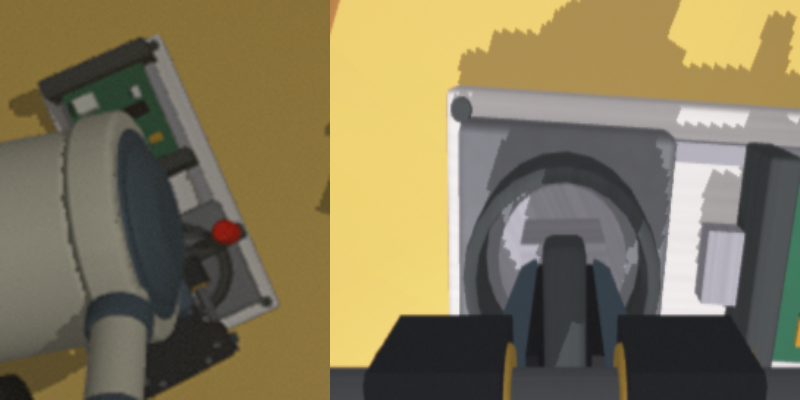

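The wrist view shows the dark jaw against the green board. The total turn of 1.37 rad exceeds the 1.3 rad possible, and the torque is climbing at the stop. I'll do one more small nudge, relieve the side load, let go, retreat and look again.

```bash
python3 - <<'E'
from h import *
import json
arm.move_to((.464,.1437,.0918),down(114));arm.sleep(.05)
print("tz",np.round(arm.current_torque(),3))
R=down(114);y=.1437
for i in range(5):
    f=np.array(arm.current_force())
    if abs(f[1])<5: break
    y-=.0006; arm.move_l((.464,y,.0920),R,feed=.02); arm.sleep(.05)
    print(round(y,4),np.round(arm.current_force(),1),np.round(arm.current_torque(),2))
arm.grip(.05)
arm.move_l((.464,y,.20),R,feed=.12)
arm.move_to((.435,y+.025,.24),down(114));arm.sleep(.2)
c=arm.get_calibration("wrist");im=arm.snapshot("wrist")
json.dump({k:np.array(v).tolist() for k,v in c.items()},open("c4.json","w"))
cv2.imwrite("pics/fin.png",im[:,:,::-1])
print(arm.current_t(),np.round(arm.current_force(),2))
E
```

```text
tz [-2.908 -0.016  0.632]
0.1431 [  0.1 -10.7  10. ] [-2.16 -0.18  0.61]
0.1425 [ 0.3 -6.1  8.9] [-1.44 -0.02  0.6 ]
0.1419 [-0.4 -4.2  7.9] [-0.83  0.02  0.58]
29.0917 [-0.6   0.47  0.47]
```

View pics/fin.png

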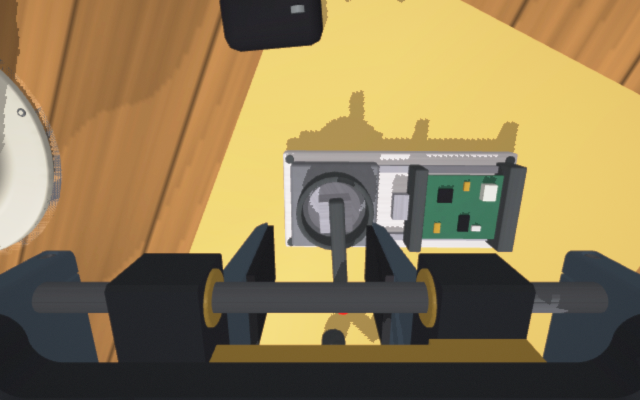

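The crank stands in the collar and the jaw, at (417,207), sits at the board's edge. For a last check I'll compare the jaw before and after in rectified views, and look at the crank from the scene camera.

```bash
python3 - <<'E'
from h import *
import json
C=json.load(open("cals.json"));c4=json.load(open("c4.json"))
o=[]
for f,c in(("w_col2",C["w_col2"]),("fin",c4)):
    o.append(cv2.resize(rect(cv2.imread(f"pics/{f}.png"),c,.51,.165,.07,.08),(270,270)))
s=arm.snapshot("scene")[110:230,310:480,::-1]
o.append(cv2.resize(s,(260,270),interpolation=cv2.INTER_CUBIC))
cv2.imwrite("pics/cmp.png",np.hstack(o));print(arm.current_t())
E
```

```text
29.1417
```

View pics/cmp.png

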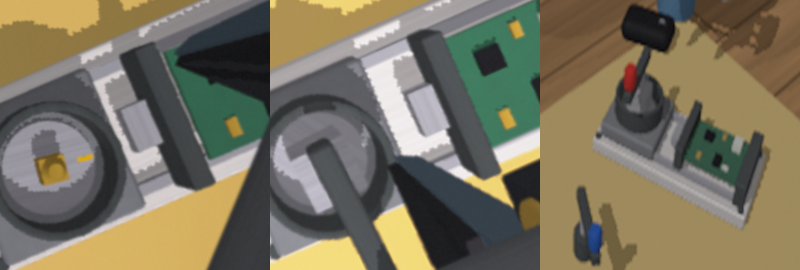

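```bash
python3 -c "
from rig import arm
print(arm.sign_off(),arm.current_t())"
```

```text
the job is handed in; nothing more can be done
the job is handed in; nothing more can be done
```

The red-knobbed crank is on the stub and the clamp is closed: the jaw came up against the green board. I let go and handed the job in at about 29 s of the 48 s allowed. The hand-in reports no verdict.

**What I did**
- I picked the crank with the grey arm, grey square hub and red knob, not the pink or purple look-alikes. Its arm filled the jaws at 14 mm.
- I lowered it over the stub with almost no force. The foot met the seat at z = 0.092 m, where 0.0922 was expected.
- Only then did I turn it clockwise, 81° (1.41 rad) in all.

**Last checks**
- **Turn:** the torque rose to about 0.63 N m at the end, well above the 0.08 N m friction. The turn exceeded the 1.3 rad that travel plus play allow.
- **Jaw:** the before and after pictures show it moved roughly 8 mm away from the collar, by a coarse reading, and it now sits at the board's edge. The expected travel was 9 to 12 mm.
- **Cranks:** the red crank stands upright in the collar, free of the gripper. The blue-knobbed crank still stands and I never went near it.

**Disagreements**
- The three cameras disagreed on the stub's y position by 4 to 7 mm. I used the mean of two opposite wrist views.
- That left my turning centre about 2 mm off the true axis. Side force built up to about 15 N and most of it was relieved before I let go.

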